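# Stow the eyepiece and click its case shut

### The job

Put the short, stout microscope eyepiece from the bench, barrel down and without dropping it, fully home into the empty hole of the padding in the open case. Then swing the case's sprung lid over and press its far edge, opposite the hinge, down past the catch until it clicks and the lid stays shut by itself. The lid is delicate, so do it gently (feel for the click and never push on it with more than about 20 N), and leave everything else where it is.

Things in the scene. Friction and masses are not known exactly. Their poses are not given: they have to be found in the camera images.
- eyepiece_mid (a point): Centre, half-way up, of the loose eyepiece: a stepped light-metal cylinder 47 mm high, upright on the bench, about 0.11 kg. Lower 22 mm: barrel, 26 mm diameter; upper 25 mm: head, 34 mm diameter (grip here). The point is on its axis, 23.5 mm above the foot; z up its axis. The long objective and the bottle near it are taller; the three may have swapped places.
- case: Grey rigid case fixed to the bench, outer size 158 (x) by 132 (y) by 62 mm (z, without lid), walls 4 mm. Origin: centre of its underside; x along the hinge, y towards the hinge side, z up. Padding fills it up to 30 mm, so the walls rise 32 mm above the padding. The padding has two holes at x = -36 mm (empty) and +36 mm (holds an objective), both at y = 0.
- nest (a point): Centre of the mouth of the empty hole, at the padding's top, 30 mm above the bench; axes as the case. Hole 30 mm wide (2 mm play round the barrel), 3 mm chamfer, 26 mm deep. Fully home, the eyepiece's head rests on the padding, its centre 31.5 mm and top 55 mm above the bench. Fingers set along the case's y have 45 mm free on either side of the head; along x less.
- case_hinge (a point): Middle of the hinge line, at the case's +y rim (case frame 0, 66, 62 mm); axes as the case. The lid turns about its x. A spring and a stiff hinge resist closing: about 3 to 4 N at the far edge. Let go before it has clicked, the lid springs up again to 0.3 rad or more.
- lid (a joint): Lid angle, rad: 0 level, pi/2 upright; starts between 1.5 and 1.8. Flat plate 158 by 132 by 6 mm, skirt inside. At the catch the force on the far edge rises to a peak of some 8 to 16 N (twice that half-way to the hinge), then suddenly drops to a few N: the click. 4 to 6 mm below the click is a hard stop. Caught, it stays between -0.01 and 0.13, depending on the catch's height.
- lid_edge (a point): Middle of the lid's far (free) edge, on its outer face (the top when closed); 132 mm from the hinge line and 6 mm outside the plane through it. x along the hinge, -y from hinge to edge, z the outer face's outward normal. Press about 20 mm in from it, to stay clear of the catch. Where it clicks is not known beforehand: this edge is then 70 to 88 mm above the bench.
- case_front (a point): Middle of the top rim of the wall opposite the hinge (case frame 0, -66, 62 mm); axes as the case. On its outside sits the catch, a sprung steel bar 36 mm long along x on a block adjusted in height: its top is 67 to 82 mm above the bench, different each time and not measured. The lid's edge pushes it outwards and it snaps back over a small bar on the lid's edge. Do not press on it.
- stored_objective: Small objective, 24 mm wide and 40 mm high, already in the other hole; origin: centre of its foot. Leave alone.
- long_objective: Long objective, 24 mm wide and 62 mm high, standing loose on the bench; origin: centre of its foot. Leave alone.
- bottle: Small amber bottle, 38 mm wide and 75 mm high, standing loose; origin: centre of its foot. Leave alone.
- flask: Empty clear culture flask with a red cap, 106 by 50 by 26 mm, lying flat; origin: under its body's centre, x towards the cap. Leave alone.
- dish: Clear covered dish, 63 mm wide, 15 mm high; origin: centre of its underside. Leave alone.
- driver: Screwdriver, 160 mm long, lying; x towards its tip. Leave alone.
Things that resemble listed ones, but are neither listed nor needed, are in the scene too. What is shaped like the part that bears eyepiece_mid but blue or orange is not meant.

How it is judged (in metres and radians):
On the way, in this order (a step that is already met when the one before it is completed fails the run):
1. the eyepiece stands fully home in the empty hole, released, with the lid still open (horizontal distance between eyepiece_mid and nest below 0.006 m and z of eyepiece_mid in the frame of case below 0.0345 m and angle between eyepiece_mid's own z axis and vertical below 0.12 rad and contact force between the fingers and eyepiece below 0.1 N and value of joint lid above 0.5 rad), for 0.2 s.
2. the lid is pressed shut (value of joint lid below 0.15 rad), for 0.1 s.
At the end, for the whole second after the job is handed in: The eyepiece stands upright in the empty hole (within 6 mm of its middle, fully home to within 3 mm) and the lid, untouched and at rest, stays shut in its catch (lid angle under 0.15 rad) (horizontal distance between eyepiece_mid and nest below 0.006 m and z of eyepiece_mid in the frame of case below 0.0345 m and angle between eyepiece_mid's own z axis and vertical below 0.12 rad and value of joint lid below 0.15 rad and linear speed of lid below 0.02 m/s and contact force between each of the arm, the fingers and lid below 0.1 N).
It fails at once if the lid is pushed with more than 26 N (contact force between any of the fingers, the arm and lid above 26 N).
It fails at once if the eyepiece is dropped (falls freely faster than 0.45 m/s, about 10 mm of fall) (contact force between eyepiece and anything else below 0.01 N and linear speed of eyepiece above 0.45 m/s).
It fails at once if anything else (objectives, bottle, flask, dish, screwdriver) is moved by more than 20 mm (distance of any of long_objective, bottle, stored_objective, flask, dish, driver from where it was at the start of the episode above 0.02 m).
It also fails if it takes over 70 s, if anything falls off the work surface, if the arm or the gripper's body presses on something with over 40 N, if the wrist force passes 120 N, or if a joint passes its speed limit or range.

### The arm

A 6-joint arm with a two-finger parallel gripper is mounted at the origin on the work surface. World frame = base frame: x ahead of the robot, y to its left, z up, the work surface at z = 0. Lengths are in mm, angles in degrees, forces in N, time in s.
With the tool pointing down it reaches from about 300 to 750 mm from the base axis. Payload 8.5 kg.
Tool frame: the origin (TCP) lies midway between the tips of the shut fingers; the grasp point (between the pads) lies 19 mm behind it; z points along the fingers, y is the direction in which the jaws open and shut (so a half turn about z gives the same grasp; the last joint's range is limited). The gripper opens to 85 mm and grips with 20 to 120 N. Pads are 22 mm wide; open, the fingers measure 114 mm over their backs; the gripper's body (76 mm by 85 mm) begins 54 mm behind the grasp point. The pads swing forward as they close: fully open they stand 13 mm farther back than shut.
Start: joints at [51.95, 21.807, 74.336, -0, 83.858, -12.336], TCP at [238.626, 495.518, 231.322] pointing down, gripper open.
Joint ranges: [-178.18, 178.18], [-50.72, 133.34], [12.68, 142.11], [-81.47, 261.47], [9.98, 163.14], [-165.26, 165.26]. Speed limits (degrees/s): [136.94, 136.94, 180, 180, 180, 180].

### API

Orientations are given as a 3x3 rotation matrix whose columns are the frame's x, y, z axes.
In Python, from plant import readout, eyes, order gives the robot as it stands.
- The arm moves only by the tool servo_tool, never from a script. Its argument "deltas" is a list that holds one entry, the list of rows, each a list of 6 numbers: the shift along the world's x, y, z in mm, then the turn, a rotation vector about the world's x, y, z in degrees. In form: [[[dx, dy, dz, ax, ay, az], ...]]. A call has 1 to 12 rows; each row shifts and turns the pose as measured when the row begins; what a row does not reach is not made up. A row lasts 1/12 s, in which the tool goes at most 41.7 mm and 7.16 degrees, less where a joint would pass 70% of its speed; a pose out of reach is approached as far as the arm can. A call is refused whole if a number of a shift passes 41.7 or a number of a turn 7.16, either way. A call with a gripper value outside its range is refused whole. "claw" is the finger opening in mm, from 0 to 85.4, set as the call begins (left out, the last holds). The fingers move at their own pace and stop on an object; "newtons" is the grip in N (left out, the last holds). Time passes only in rows, so rows that do not move let the fingers close. It gives the time, the measured TCP pose, the force and the opening at its end, in the units of the state.
- readout.get_state(): the state, without advancing time (a new reading comes with each control period).
- eyes.get_image(name): name is "scene" or "side" or "wrist"; returns (picture, depth): 420x560x3 uint8, red, green, blue; 420x560 float32, mm along the optical axis (not along the pixel's ray), 0 where there is no reading.
- eyes.get_calibration(name): a dict with "camera_matrix" (3x3 intrinsics, pixels), "pose" (4x4, takes a point from camera to world coordinates). Camera axes: x right, y up, looking along -z (the intrinsics and any distortion apply to the point x, -y, -z); pixel columns grow to the right and rows downward; lengths in mm; the calibration is good to about 2 mm. A picture is of the moment at which its call begins: read the wrist's pose just before it. get_calibration takes no time and is no camera call; for the wrist camera it gives the pose at the moment of the call.
- order.job_done(): hands the job in, once; it reports no verdict.
The state is a dict: "time_s": time; "joints": joint angles; "joint_vel": joint speeds; "effort": joint torques, N m; "ee_pos": TCP position; "tool_rot": TCP orientation; "wrist_force": force on the tool from outside, world axes, zero at the start; "moment": the same for the moment, N m; "opening": opening from 0.0 (shut) to 1.0 (fully open).
Only numpy, scipy, OpenCV 4.12 (cv2) and the standard library are available. Lean on these libraries where they do the work, as an engineer would, in place of code of your own. Each camera call takes 0.05 s, during which the arm holds its last target.

## Working session

There is one attempt and no reset: what is moved stays moved. The work goes in short steps, Python scripts to look and compute and a tool call to move; the robot and the scene stay as the last step left them, time stands still between calls to the robot, and variables do not carry over. Pictures are saved under pics/ and viewed, and the job is handed in when it is done.

Besides the shell and the picture viewer there is one more tool, called after "Emit:" as name([rows], argument=value, ...), one row to a line, values as JSON. servo_tool: Moves the arm, as the interface text tells. Its arguments: {"type":"object","properties":{"deltas":{"type":"array"},"claw":{"type":"number"},"newtons":{"type":"number"}},"required":["deltas"]}

```bash
ls; mkdir -p pics
python3 - <<'E'
from plant import readout, eyes
import cv2,numpy as np
s=readout.get_state();print(s)
for n in ["scene","side"]:
    p,d=eyes.get_image(n);c=eyes.get_calibration(n)
    cv2.imwrite(f"pics/{n}0.png",cv2.cvtColor(p,cv2.COLOR_RGB2BGR));np.savez(f"{n}0.npz",p=p,d=d,K=c["camera_matrix"],T=c["pose"])
    print(n,c)
E
```

```text
pics
{'time_s': 0.0, 'joints': array([ 5.19506045e+01,  2.18411232e+01,  7.43837316e+01,  4.64511754e-04,
        8.38587872e+01, -1.23359212e+01]), 'joint_vel': array([ 0.028981  , -0.03143523,  0.01040015,  0.00471004, -0.00705713,
       -0.04650984]), 'effort': array([-1.39910968e-03, -4.48460484e+01, -2.31284684e+01, -2.08535571e-04,
        4.67544218e-03,  4.65339298e-06]), 'ee_pos': array([238.44870272, 495.30338473, 230.71655189]), 'tool_rot': array([[-9.00974489e-01,  4.33871121e-01, -9.06098755e-04],
       [ 4.33871950e-01,  9.00973818e-01, -1.14461652e-03],
       [ 3.19755203e-04, -1.42440111e-03, -9.99998934e-01]]), 'wrist_force': array([ 0.86472011,  0.59362924, -0.03886241]), 'moment': array([-0.04574328, -0.00964203,  0.03023385]), 'opening': 1.0014293442669833}
scene {'camera_matrix': array([[524.01239205,   0.        , 279.54682233],
       [  0.        , 524.01239205, 206.32632003],
       [  0.        ,   0.        ,   1.        ]]), 'pose': array([[ 6.73020308e-01, -6.46302934e-01,  3.59633400e-01,
         9.94117499e+02],
       [ 7.39554716e-01,  5.81392425e-01, -3.39177933e-01,
        -4.33304421e+02],
       [ 1.01235587e-02,  4.94242214e-01,  8.69265292e-01,
         1.11689930e+03],
       [ 0.00000000e+00,  0.00000000e+00,  0.00000000e+00,
         1.00000000e+00]])}
side {'camera_matrix': array([[387.69195268,   0.        , 269.86939889],
       [  0.        , 387.69195268, 205.38817823],
       [  0.        ,   0.        ,   1.        ]]), 'pose': array([[ 8.85684574e-01,  2.51606152e-01, -3.90201461e-01,
         2.08640745e+02],
       [-4.64253745e-01,  4.69807820e-01, -7.50832253e-01,
        -6.48107304e+02],
       [-5.59431590e-03,  8.46153034e-01,  5.32910637e-01,
         5.20644481e+02],
       [ 0.00000000e+00,  0.00000000e+00,  0.00000000e+00,
         1.00000000e+00]])}
```

View pics/scene0.png

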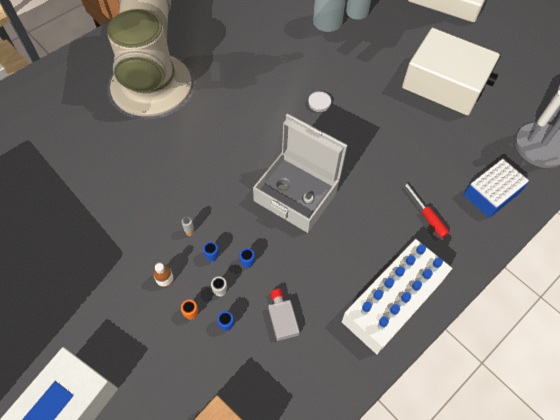

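View pics/side0.png

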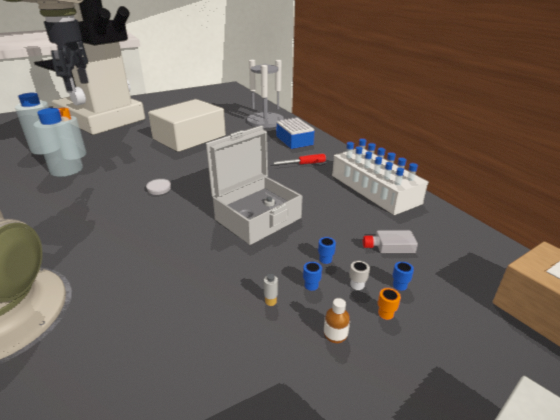

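```bash
cat > h.py <<'E'
import numpy as np,cv2
def load(f):
    z=np.load(f);return z["p"],z["d"],z["K"],z["T"]
def cloud(d,K,T):
    v,u=np.mgrid[:d.shape[0],:d.shape[1]]
    P=np.stack([(u-K[0,2])/K[0,0]*d,-(v-K[1,2])/K[1,1]*d,-d],-1)
    W=P@T[:3,:3].T+T[:3,3]; W[d==0]=np.nan
    return W
def proj(X,K,T):
    c=(np.atleast_2d(X)-T[:3,3])@T[:3,:3]
    return np.stack([K[0,2]+K[0,0]*c[:,0]/-c[:,2],K[1,2]+K[1,1]*-c[:,1]/-c[:,2]],-1)
def ray(u,v,z,K,T):
    r=T[:3,:3]@np.array([(u-K[0,2])/K[0,0],-(v-K[1,2])/K[1,1],-1]);o=T[:3,3]
    return o+r*(z-o[2])/r[2]
E
python3 - <<'E'
from h import *
for n,(x0,y0,x1,y1) in [("scene",(140,200,340,340)),("side",(240,230,440,350)),]:
    p,d,K,T=load(n+"0.npz"); W=cloud(d,K,T)
    c=cv2.cvtColor(p[y0:y1,x0:x1],cv2.COLOR_RGB2BGR)
    cv2.imwrite(f"pics/{n}crop.png",cv2.resize(c,None,fx=4,fy=4,interpolation=cv2.INTER_CUBIC))
    print(n,proj([[0,0,0],[300,0,0],[0,300,0]],K,T))
p,d,K,T=load("scene0.npz");W=cloud(d,K,T)
for u,v in [(219,287),(211,250),(247,258),(190,309),(226,321),(188,226),(163,273),(284,185),(308,197),(284,290),(320,160),(320,101)]: print(u,v,W[v,u].round())
c=cv2.cvtColor(p[110:235,240:360],cv2.COLOR_RGB2BGR);cv2.imwrite("pics/casecrop.png",cv2.resize(c,None,fx=4.6,fy=4.6,interpolation=cv2.INTER_CUBIC))
E
```

```text
scene [[151.71394031  84.71387201]
 [218.99800221 149.41730693]
 [233.67863017  34.60826403]]
side [[ -4.2966088  312.46998441]
 [164.64367199 260.20360759]
 [  4.24997934 225.71914313]]
219 287 [ 612. -248.   47.]
211 250 [ 531. -205.   45.]
247 258 [ 602. -160.   51.]
190 309 [ 610. -324.   49.]
226 321 [ 681. -284.   48.]
188 226 [ 453. -209.   54.]
163 273 [ 511. -319.   59.]
284 185 [496.  50.   5.]
308 197 [576.  53.  43.]
284 290 [ 700. -137.    4.]
320 160 [543. 120.  98.]
320 101 [369. 300.  18.]
```

View pics/scenecrop.png

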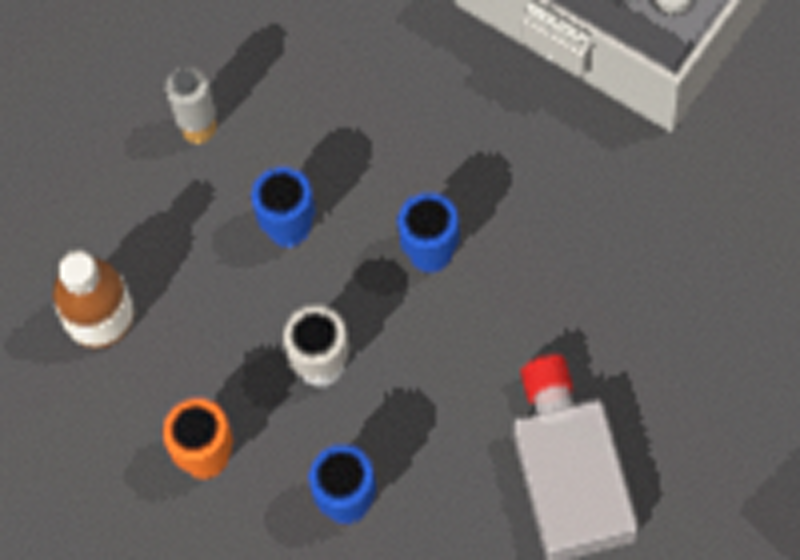

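View pics/casecrop.png

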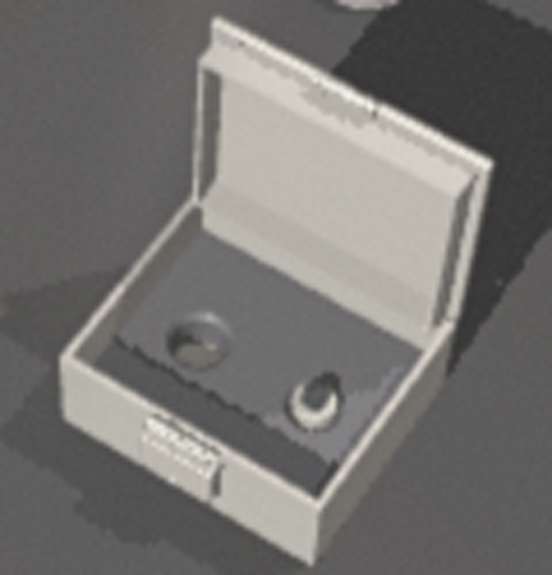

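View pics/sidecrop.png

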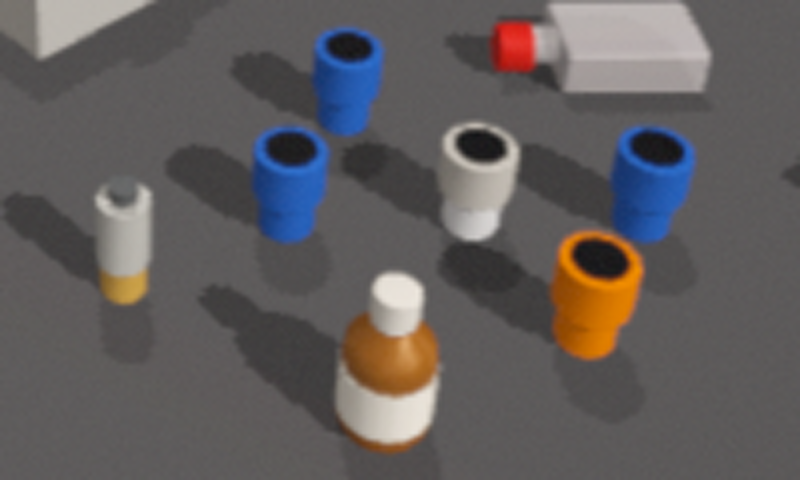

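Run:
```python
from h import *
for n,(x0,y0,x1,y1) in [("scene",(205,272,235,302)),("side",(345,258,375,292))]:
    p,d,K,T=load(n+"0.npz");W=cloud(d,K,T)
    q=p[y0:y1,x0:x1].astype(int)
    big=cv2.resize(p[y0:y1,x0:x1],None,fx=8,fy=8,interpolation=cv2.INTER_CUBIC)
    g=big.max(2); m=(g<60).astype(np.uint8)
    cs,_=cv2.findContours(m,cv2.RETR_LIST,cv2.CHAIN_APPROX_NONE)
    for c in cs:
        if cv2.contourArea(c)>500:
            e=cv2.fitEllipse(c);u=(e[0][0]+.5)/8-.5+x0;v=(e[0][1]+.5)/8-.5+y0
            print(n,"black",u,v,np.array(e[1])/8,cv2.contourArea(c)/64,[ray(u,v,z,K,T).round(1) for z in(44,47)])
    w=W[y0:y1,x0:x1].reshape(-1,3);w=w[(w[:,2]>44)&(w[:,2]<51)]
    print("pts top",len(w),w.mean(0),w.min(0),w.max(0))
    # case
    pts=W.reshape(-1,3);near=(abs(pts[:,0]-540)<150)&(abs(pts[:,1]-60)<150)
    r=pts[near&(pts[:,2]>57)&(pts[:,2]<66)]
    print("rim",len(r),cv2.minAreaRect(r[:,:2].astype(np.float32)))
    b=pts[near&(pts[:,2]>26)&(pts[:,2]<34)];print("pad",len(b),np.median(b,0))
    b=pts[near&(pts[:,2]>80)];print("lid",len(b),b.mean(0),b[:,2].max(), cv2.minAreaRect(b[:,:2].astype(np.float32)))
```

```text
scene black 208.0309648513794 294.0611572265625 [ 8.75752163 15.93731117] 98.6015625 [array([ 607.8, -274.7,   44. ]), array([ 608.9, -275.2,   47. ])]
scene black 218.1174554824829 283.02949142456055 [ 9.04906368 10.05279636] 71.328125 [array([ 602.7, -242.8,   44. ]), array([ 603.8, -243.4,   47. ])]
scene black 229.4543113708496 278.0491347312927 [10.87879562 13.99736118] 79.234375 [array([ 610.3, -217.2,   44. ]), array([ 611.4, -217.8,   47. ])]
pts top 169 [ 605.61867731 -244.46128213   47.54179095] [ 589.68560961 -260.28411346   44.0026653 ] [ 621.56688276 -227.49592213   50.98359282]
rim 414 ((540.5342407226562, 40.56977844238281), (159.70037841796875, 146.279052734375), 14.439802169799805)
pad 1989 [535.64843979  53.40329372  30.81519736]
lid 2115 [524.5872964  110.88594475 146.77708422] 202.7865612728524 ((524.18798828125, 108.06405639648438), (157.22860717773438, 31.044065475463867), 13.79275894165039)
side black 359.7375593185425 265.94273853302 [ 6.9053874  11.58585358] 62.7734375 [array([ 606.5, -240.5,   44. ]), array([ 604. , -243.1,   47. ])]
pts top 186 [ 601.78914681 -244.54642858   46.52056847] [ 585.86126718 -260.21245907   44.02504371] [ 619.49873257 -227.45681544   48.71931193]
rim 454 ((537.8716430664062, 46.10654067993164), (160.6182403564453, 150.60116577148438), 13.699468612670898)
pad 1174 [541.13059225  65.72302776  29.31102615]
lid 2741 [518.08307499 111.4295778  140.29614986] 198.41680220413264 ((521.8701171875, 107.58921813964844), (157.84548950195312, 28.345956802368164), 12.943541526794434)
```

Candidates (scene pixels): light-metal cylinder (219,287), blue look-alikes (211,250), (247,258), (226,321), orange look-alike (190,309), long objective (188,226), bottle (163,273). The light-metal one at (219,287) fits the description. The crop shows a stepped shape, with the top at z≈47. The case's empty hole is at (284,185).

Emit:
servo_tool([
  [[18,-32,8.5,0,0,6.6],[18,-32,8.5,0,0,6.6],[18,-32,8.5,0,0,6.6],[18,-32,8.5,0,0,6.6],[18,-32,8.5,0,0,6.6],[18,-32,8.5,0,0,6.6],[18,-32,8.5,0,0,0],[18,-32,8.5,0,0,0],[18,-32,8.5,0,0,0],[18,-32,8.5,0,0,0],[18,-32,8.5,0,0,0],[18,-32,8.5,0,0,0]],
], claw=52, newtons=30)

```text
time_s: 1.1
ee_pos: [448.5, 108.7, 328.6]
tool_rot: [[-0.971, -0.241, -0.008], [-0.241, 0.971, -0.009], [0.01, -0.006, -1.0]]
wrist_force: [1.2, 1.1, 0.6]
opening: 0.612
```

```bash
cat > w.py <<'E'
import sys
from plant import readout, eyes
from h import *
def grab(n,out):
    s=readout.get_state();c=eyes.get_calibration(n);p,d=eyes.get_image(n)
    cv2.imwrite(f"pics/{out}.png",cv2.cvtColor(p,cv2.COLOR_RGB2BGR));np.savez(f"{out}.npz",p=p,d=d,K=c["camera_matrix"],T=c["pose"])
    print(s["time_s"],s["ee_pos"].round(1),s["wrist_force"].round(2),s["opening"].round(3));return s
if __name__=="__main__": grab(sys.argv[1],sys.argv[2])
E
python3 w.py wrist w1; python3 -c "
from h import *
p,d,K,T=load('w1.npz');print(K,T.round(3))"
```

```text
[[370.9624093    0.         278.35781744]
 [  0.         370.9624093  208.22427377]
 [  0.           0.           1.        ]] [[-2.40000e-01 -9.23000e-01 -3.00000e-01  3.71107e+02]
 [ 9.71000e-01 -2.31000e-01 -6.70000e-02  9.10960e+01]
 [-7.00000e-03 -3.07000e-01  9.52000e-01  4.72551e+02]
 [ 0.00000e+00  0.00000e+00  0.00000e+00  1.00000e+00]]Traceback (most recent call last):
  File "w.py", line 8, in <module>
    if __name__=="__main__": grab(sys.argv[1],sys.argv[2])
                             ~~~~^^^^^^^^^^^^^^^^^^^^^^^^^
  File "w.py", line 7, in grab
    print(s["time_s"],s["ee_pos"].round(1),s["wrist_force"].round(2),s["opening"].round(3));return s
                                                                     ^^^^^^^^^^^^^^^^^^
AttributeError: 'float' object has no attribute 'round'
```

View pics/w1.png

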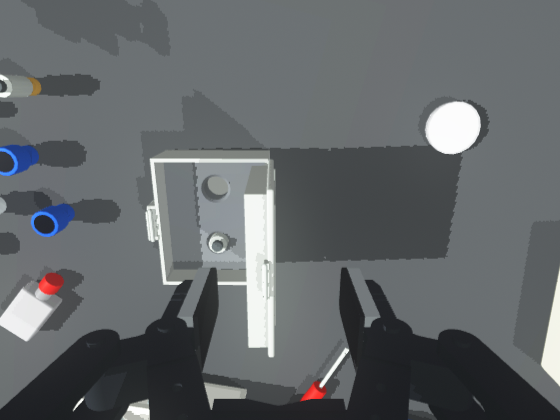

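```bash
sed -i 's/s\["opening"\].round(3)/round(float(s["opening"]),3)/' w.py
python3 - <<'E'
from h import *
p,d,K,T=load('w1.npz');W=cloud(d,K,T)
x0,y0,x1,y1=140,135,290,295
cv2.imwrite("pics/w1c.png",cv2.resize(cv2.cvtColor(p[y0:y1,x0:x1],cv2.COLOR_RGB2BGR),None,fx=4,fy=3.7,interpolation=cv2.INTER_CUBIC))
pts=W[y0:y1,x0:x1].reshape(-1,3)
r=pts[(pts[:,2]>59)&(pts[:,2]<64.5)]
a=np.radians(14);R=np.array([[np.cos(a),np.sin(a)],[-np.sin(a),np.cos(a)]])
q=(r[:,:2])@R.T
print(len(r),q.min(0),q.max(0))
for k in(0,1):
    h,e=np.histogram(q[:,k],bins=np.arange(np.floor(q[:,k].min()),q[:,k].max()+4,3));print(list(zip(e.astype(int),h)))
s=pts[(pts[:,2]>25)&(pts[:,2]<35)];print("pad z",np.median(s[:,2]))
L=pts[(pts[:,2]>85)];ql=L[:,:2]@R.T;print("lid",ql.min(0),ql.max(0),L[:,2].min(),L[:,2].max())
E
```

```text
1289 [ 455.76111021 -154.98702378] [614.54671677  -8.25160299]
[(np.int64(455), np.int64(270)), (np.int64(458), np.int64(252)), (np.int64(461), np.int64(20)), (np.int64(464), np.int64(15)), (np.int64(467), np.int64(13)), (np.int64(470), np.int64(17)), (np.int64(473), np.int64(16)), (np.int64(476), np.int64(16)), (np.int64(479), np.int64(16)), (np.int64(482), np.int64(13)), (np.int64(485), np.int64(13)), (np.int64(488), np.int64(16)), (np.int64(491), np.int64(14)), (np.int64(494), np.int64(13)), (np.int64(497), np.int64(15)), (np.int64(500), np.int64(12)), (np.int64(503), np.int64(14)), (np.int64(506), np.int64(9)), (np.int64(509), np.int64(12)), (np.int64(512), np.int64(12)), (np.int64(515), np.int64(13)), (np.int64(518), np.int64(9)), (np.int64(521), np.int64(12)), (np.int64(524), np.int64(11)), (np.int64(527), np.int64(8)), (np.int64(530), np.int64(13)), (np.int64(533), np.int64(8)), (np.int64(536), np.int64(10)), (np.int64(539), np.int64(9)), (np.int64(542), np.int64(11)), (np.int64(545), np.int64(12)), (np.int64(548), np.int64(10)), (np.int64(551), np.int64(10)), (np.int64(554), 
[... 1609 characters left out ...]
int64(-62), np.int64(21)), (np.int64(-59), np.int64(26)), (np.int64(-56), np.int64(18)), (np.int64(-53), np.int64(22)), (np.int64(-50), np.int64(22)), (np.int64(-47), np.int64(16)), (np.int64(-44), np.int64(14)), (np.int64(-41), np.int64(13)), (np.int64(-38), np.int64(10)), (np.int64(-35), np.int64(10)), (np.int64(-32), np.int64(12)), (np.int64(-29), np.int64(11)), (np.int64(-26), np.int64(9)), (np.int64(-23), np.int64(14)), (np.int64(-20), np.int64(23)), (np.int64(-17), np.int64(0)), (np.int64(-14), np.int64(0)), (np.int64(-11), np.int64(35)), (np.int64(-8), np.int64(0))]
pad z 30.616019868519686
lid [450.39562524 -42.13116668] [560.7023673   -6.54216219] 85.06785193170543 358.1677090931508
```

View pics/w1c.png

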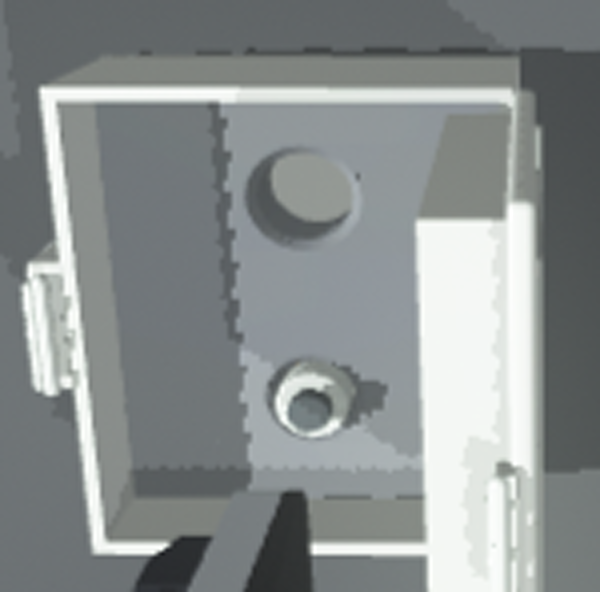

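Run:
```python
from h import *
for f in ['w1','scene0','side0']:
    p,d,K,T=load(f+'.npz');W=cloud(d,K,T);pts=W.reshape(-1,3)
    r=pts[(pts[:,2]>59)&(pts[:,2]<65)]
    a=np.radians(14)
    for it in range(3):
        R=np.array([[np.cos(a),np.sin(a)],[-np.sin(a),np.cos(a)]]);q=r[:,:2]@R.T
        if it==0: c=np.array([535.,-83.5])
        fr=q[(abs(q[:,1]-c[1]+64)<5)&(abs(q[:,0]-c[0])<70)&(abs(q[:,0]-c[0])>22)]
        le=q[(abs(q[:,0]-c[0]+77)<5)&(abs(q[:,1]-c[1])<50)]
        ri=q[(abs(q[:,0]-c[0]-77)<5)&(abs(q[:,1]-c[1])<50)]
        k=np.polyfit(fr[:,0],fr[:,1],1);kl=np.polyfit(le[:,1],le[:,0],1);kr=np.polyfit(ri[:,1],ri[:,0],1) if len(ri)>10 else [9,9]
        print(f,np.degrees(a),len(fr),len(le),len(ri),np.degrees(k[0]),-np.degrees(kl[0]),-np.degrees(kr[0]),"front mid y",np.median(fr[:,1]),"L",np.median(le[:,0]),"R",np.median(ri[:,0]), "z",np.median(fr[:,2]) if fr.shape[1]>2 else '')
        g=np.degrees(k[0]);a+=np.radians(g)
        R=np.array([[np.cos(a),np.sin(a)],[-np.sin(a),np.cos(a)]]);q=r[:,:2]@R.T
        C0=c.copy()
        # transform c estimate
    m=(pts[:,2]>0)
# hole and objective in w1
p,d,K,T=load('w1.npz')
x0,y0,x1,y1=195,165,240,210
g=cv2.cvtColor(p,cv2.COLOR_RGB2GRAY)
for pt in [(216,187),(200,187),(230,187),(215,174),(215,198)]: print(pt,p[pt[1],pt[0]],ray(*pt,30,K,T).round(1))
```

```text
w1 14.0 345 397 147 -0.1704666763948713 -0.17804590168008416 -0.4635189468679491 front mid y -145.72864574877215 L 457.9780608913391 R 611.0865690865609 z 
w1 13.829533323605128 329 399 153 -0.0055742684955869615 -0.009575931173741602 -0.18118332123520073 front mid y -144.30232929722 L 458.2669654066256 R 611.2841475780822 z 
w1 13.823959055109542 323 398 153 0.010467887963556848 -0.01875626289514475 -0.1756204883449625 front mid y -144.27897326279572 L 458.27936248773824 R 611.2898020012425 z 
scene0 14.0 81 69 61 0.1853399118068947 -0.2886671216901157 -0.41440250324163247 front mid y -148.74139277649056 L 456.8472744989722 R 611.1576131086366 z 
scene0 14.185339911806894 77 68 60 -0.08986805013024718 -0.586957535953175 -0.3609031095720458 front mid y -150.43528734498756 L 456.61615741765536 R 610.9977300796315 z 
scene0 14.095471861676646 79 67 61 0.005965004858491832 -0.47444455325556567 -0.3660299658729312 front mid y -149.55301597083937 L 456.65831858680144 R 611.0581215975589 z 
side0 14.0 68 69 50 -0.030116434306666252 -0.21003543036424133 -0.3779706237982297 front mid y -147.37267065651292 L 455.1440797805081 R 609.4090244030672 z 
side0 13.969883565693335 68 70 50 -4.2119578727252686e-05 -0.21865315304921845 -0.3479549664071614 front mid y -147.08348646939044 L 455.18348063325095 R 609.4587457820211 z 
side0 13.969841446114607 68 70 50 -5.891055494685581e-08 -0.21861116850492407 -0.34791298790790265 front mid y -147.0830820000703 L 455.18355237423685 R 609.4588152023407 z 
(216, 187) [147 153 148] [502.4  41.1  30. ]
(200, 187) [140 146 150] [507.1  22.   30. ]
(230, 187) [151 158 161] [498.2  57.9  30. ]
(215, 174) [133 140 143] [486.6  36.9  30. ]
(215, 198) [86 91 92] [516.5  42.6  30. ]
```

Emit:
servo_tool([
  [[13,-29.4,-14.5,0,0,0],[13,-29.4,-14.5,0,0,0],[13,-29.4,-14.5,0,0,0],[13,-29.4,-14.5,0,0,0],[13,-29.4,-14.5,0,0,0],[13,-29.4,-14.5,0,0,0],[13,-29.4,-14.5,0,0,0],[13,-29.4,-14.5,0,0,0],[13,-29.4,-14.5,0,0,0],[13,-29.4,-14.5,0,0,0],[13,-29.4,-14.5,0,0,0],[13,-29.4,-14.5,0,0,0]],
])

```text
time_s: 2.15
ee_pos: [611.7, -264.8, 147.9]
tool_rot: [[-0.972, -0.236, -0.002], [-0.236, 0.972, -0.008], [0.004, -0.007, -1.0]]
wrist_force: [0.7, 0.6, 0.1]
opening: 0.607
```

```bash
python3 w.py wrist w2; python3 -c "
from plant import readout;s=readout.get_state();print(s['ee_pos'],s['tool_rot'].round(4),s['joints'])"
```

```text
2.15 [ 611.7 -264.8  147.9] [0.66 0.64 0.1 ] 0.607
[ 611.79094815 -269.8305311   143.364283  ] [[-0.9727 -0.2322 -0.0058]
 [-0.2321  0.9727 -0.0071]
 [ 0.0073 -0.0056 -1.    ]] [ -33.71578349   37.59490057   61.09426283   -0.53033776   81.3601319
 -137.05942607]
```

View pics/w2.png

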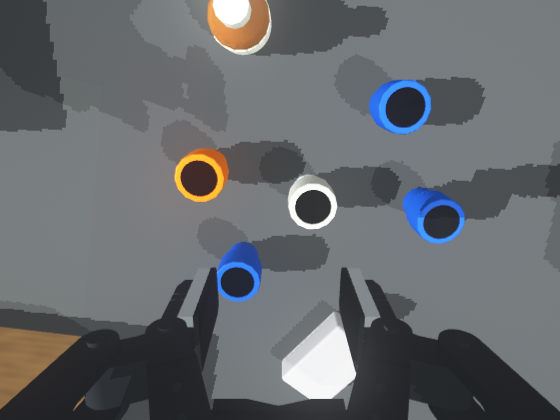

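Run:
```python
from h import *
p,d,K,T=load('w2.npz')
x0,y0,x1,y1=285,168,340,232
b=p[y0:y1,x0:x1]
hsv=cv2.cvtColor(b,cv2.COLOR_RGB2HSV)
m=(b.max(2)<35).astype(np.uint8)
for mm,nm in[(m,'black'),((b.min(2)>150).astype(np.uint8),'white')]:
    cs,_=cv2.findContours(mm,cv2.RETR_EXTERNAL,cv2.CHAIN_APPROX_NONE)
    for c in cs:
        if cv2.contourArea(c)>100:
            e=cv2.fitEllipse(c);print(nm,cv2.contourArea(c),e[0][0]+x0,e[0][1]+y0,e[1],ray(e[0][0]+x0,e[0][1]+y0,47,K,T),ray(e[0][0]+x0,e[0][1]+y0,44,K,T))
W=cloud(d,K,T)[y0:y1,x0:x1].reshape(-1,3);w=W[(W[:,2]>43)&(W[:,2]<51)];print(len(w),w.mean(0),(w.min(0)+w.max(0))/2,w.max(0)-w.min(0))
from plant import readout
print(readout.get_state()["ee_pos"])
```

```text
white 1928.5 310.9957809448242 203.3898468017578 (46.51526641845703, 53.7514762878418) [ 603.18033796 -244.0870627    47.        ] [ 604.03693058 -243.61933601   44.        ]
1786 [ 604.11757836 -242.79233923   47.75444159] [ 604.82954478 -242.19805788   46.81942553] [33.33340511 33.79385744  7.59819659]
[ 611.79094815 -269.8305311   143.364283  ]
```

Emit:
servo_tool([
  [[-2,7,-10,0.2,-0.2,0.2],[-2,7,-10,0.2,-0.2,0.2],[-2,7,-10,0,0,0],[-1.3,6,-8,0,0,0],[0,0,0,0,0,0],[0,0,0,0,0,0]],
])

```text
time_s: 2.7
ee_pos: [603.0, -245.4, 96.9]
tool_rot: [[-0.972, -0.234, -0.007], [-0.234, 0.972, 0.005], [0.005, 0.007, -1.0]]
wrist_force: [-0.8, -0.2, 0.1]
opening: 0.615
```

```bash
python3 w.py wrist w3; python3 -c "
from plant import readout;s=readout.get_state();print(s['ee_pos'],s['tool_rot'].round(4))"
```

```text
2.7 [ 603.  -245.4   96.9] [-0.81 -0.25  0.1 ] 0.615
[ 602.97628634 -245.36026032   96.89734904] [[-0.9723 -0.2335 -0.0068]
 [-0.2336  0.9723  0.0052]
 [ 0.0054  0.0067 -1.    ]]
```

View pics/w3.png

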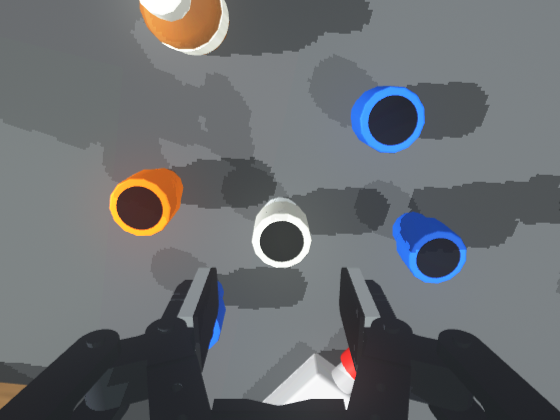

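Emit:
servo_tool([
  [[0.7,1.2,-10,-0.3,-0.3,0.4],[0.7,1.2,-12,0,0,0],[0,0,-14,0,0,0],[0,0,-12,0,0,0],[0,0,-10,0,0,0],[0,0,-8,0,0,0],[0,0,-3,0,0,0],[0,0,0,0,0,0],[0,0,0,0,0,0]],
])

```text
time_s: 3.5
ee_pos: [606.5, -245.1, 26.8]
tool_rot: [[-0.971, -0.239, 0.004], [-0.239, 0.971, -0.004], [-0.003, -0.005, -1.0]]
wrist_force: [-0.2, -0.4, -0.9]
opening: 0.61
```

```bash
python3 w.py wrist w4; python3 -c "
from plant import readout;s=readout.get_state();print(s['ee_pos'],s['tool_rot'].round(4))"
```

```text
3.5 [ 606.5 -245.1   26.8] [-0.17 -0.4  -0.86] 0.61
[ 606.55513579 -245.20110871   26.94194246] [[-0.971  -0.239   0.0042]
 [-0.239   0.971  -0.0039]
 [-0.0032 -0.0048 -1.    ]]
```

View pics/w4.png

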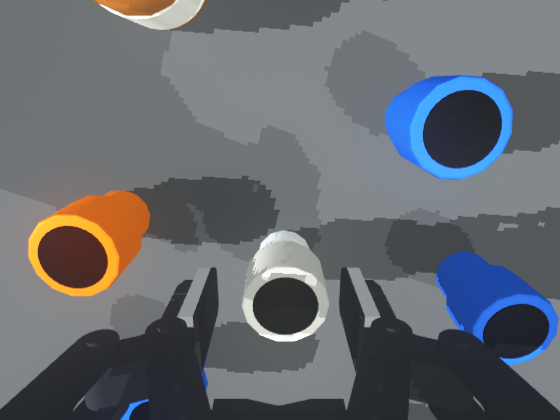

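Emit:
servo_tool([
  [[-1,1.2,-2.2,0,0,0],[-1,1.2,-2.2,0,0,0],[0,0,0,0,0,0],[0,0,0,0,0,0]],
])

```text
time_s: 3.88
ee_pos: [605.1, -242.9, 23.9]
tool_rot: [[-0.971, -0.239, 0.007], [-0.239, 0.971, -0.006], [-0.005, -0.007, -1.0]]
wrist_force: [-0.5, 0.1, 0.3]
opening: 0.611
```

Emit:
servo_tool([
  [[0,0,0,0,0,0],[0,0,0,0,0,0],[0,0,0,0,0,0],[0,0,0,0,0,0],[0,0,0,0,0,0],[0,0,0,0,0,0]],
], claw=20, newtons=35)

```text
time_s: 4.38
ee_pos: [605.2, -242.9, 24.4]
tool_rot: [[-0.971, -0.239, 0.007], [-0.239, 0.971, -0.006], [-0.006, -0.007, -1.0]]
wrist_force: [-0.4, 0.3, 0.3]
opening: 0.383
```

```bash
python3 w.py wrist w5; python3 -c "
from plant import readout;s=readout.get_state();print(s['ee_pos'],s['tool_rot'].round(4))"
```

```text
4.3833 [ 605.2 -242.9   24.4] [-0.43  0.26  0.32] 0.383
[ 605.18009104 -242.88795994   24.44015633] [[-0.971  -0.239   0.0074]
 [-0.2391  0.971  -0.0058]
 [-0.0058 -0.0074 -1.    ]]
```

View pics/w5.png

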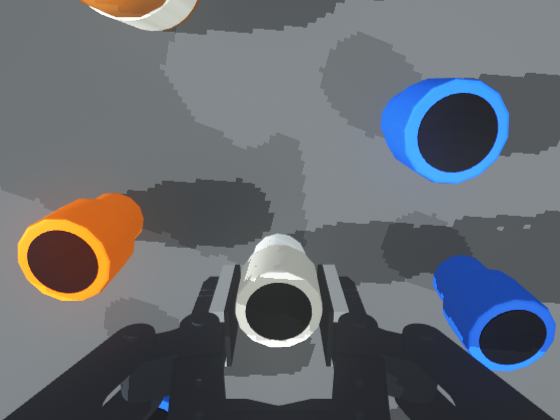

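Run:
```python
from h import *
a=np.radians(13.9);R=np.array([[np.cos(a),np.sin(a)],[-np.sin(a),np.cos(a)]])
for f in ['w1','scene0','side0']:
    p,d,K,T=load(f+'.npz');W=cloud(d,K,T);pts=W.reshape(-1,3)
    q=(pts[:,:2]-[538.,48.5])@R.T
    for z in range(65,210,15):
        m=(abs(q[:,0])<72)&(q[:,1]>20)&(q[:,1]<110)&(abs(pts[:,2]-z)<3)
        if m.sum()>5: print(f,z,m.sum(),np.percentile(q[m,1],[1,10,50,90,99]).round(1))
```

```text
w1 65 33 [63.9 67.4 74.6 74.7 74.7]
w1 80 17 [49.3 50.9 57.8 64.7 66.2]
w1 95 18 [50.7 53.2 60.2 66.3 72.9]
w1 110 22 [50.6 52.6 59.  67.4 73. ]
w1 125 27 [50.7 52.4 59.5 66.6 72.8]
w1 140 34 [51.1 52.9 59.  66.8 72.6]
w1 155 37 [51.5 53.  60.3 68.3 75.9]
w1 170 131 [52.3 57.1 76.1 76.4 76.4]
w1 185 2594 [51.8 53.4 60.4 67.5 69.3]
w1 200 245 [65.7 66.  68.4 70.7 71. ]
scene0 65 7 [49.5 49.9 50.9 64.2 68.4]
scene0 80 122 [45.2 49.  65.4 67.1 68.7]
scene0 95 85 [47.7 63.9 65.9 68.1 69.5]
scene0 110 83 [47.9 62.9 66.  67.6 69. ]
scene0 125 106 [47.2 63.6 66.5 68.4 69.2]
scene0 140 88 [48.7 65.1 67.  68.9 69.3]
scene0 155 90 [50.9 64.8 67.1 68.9 69.8]
scene0 170 6 [48.5 48.6 50.6 57.4 60. ]
scene0 185 286 [49.2 50.9 59.1 67.4 70.3]
scene0 200 47 [62.2 63.8 66.3 70.4 71.3]
side0 80 110 [48.8 58.  67.3 68.9 69.9]
side0 95 111 [50.  65.  67.6 68.9 70.4]
side0 110 114 [48.3 63.1 68.  69.5 70.5]
side0 125 114 [49.2 61.9 68.1 70.2 71.1]
side0 140 124 [50.2 65.7 68.5 70.2 71.2]
side0 155 129 [50.8 61.3 69.  70.4 71.6]
side0 170 129 [50.5 65.5 69.4 70.4 71.5]
side0 185 307 [49.9 51.5 59.6 69.6 72.1]
side0 200 12 [64.7 65.3 67.4 68.7 68.7]
```

Emit:
servo_tool([
  [[0,0,5,0,0,0],[0,0,10,0,0,0],[0,0,15,0,0,0],[0,0,18,0,0,0],[0,0,20,0,0,0],[0,0,18,0,0,0],[0,0,10,0,0,0],[0,0,0,0,0,0],[0,0,0,0,0,0]],
])

```text
time_s: 5.18
ee_pos: [604.1, -242.4, 129.3]
tool_rot: [[-0.971, -0.239, 0.007], [-0.239, 0.971, -0.006], [-0.006, -0.008, -1.0]]
wrist_force: [0.3, 0.2, -1.7]
opening: 0.382
```

Emit:
servo_tool([
  [[-5,14,0,-0.2,-0.2,0],[-10,28,0,0,0,0],[-12,34,0,0,0,0],[-12,34,0,0,0,0],[-12,34,0,0,0,0],[-12,34,0,0,0,0],[-12,34,0,0,0,0],[-10,25,0,0,0,0],[-5,14,0,0,0,0],[-2,5,0,0,0,0],[0,0,0,0,0,0],[0,0,0,0,0,0]],
])

```text
time_s: 6.18
ee_pos: [501.6, 22.9, 122.3]
tool_rot: [[-0.972, -0.236, -0.0], [-0.236, 0.972, -0.007], [0.002, -0.007, -1.0]]
wrist_force: [0.1, 0.2, -1.2]
opening: 0.382
```

```bash
python3 w.py wrist w6; python3 -c "
from plant import readout;s=readout.get_state();print(s['ee_pos'],s['tool_rot'].round(4))"
```

```text
6.1833 [501.6  22.9 122.3] [ 0.13  0.24 -1.17] 0.382
[501.68012822  22.58527629 122.25291326] [[-9.719e-01 -2.355e-01 -3.000e-04]
 [-2.355e-01  9.718e-01 -7.200e-03]
 [ 1.900e-03 -6.900e-03 -1.000e+00]]
```

View pics/w6.png

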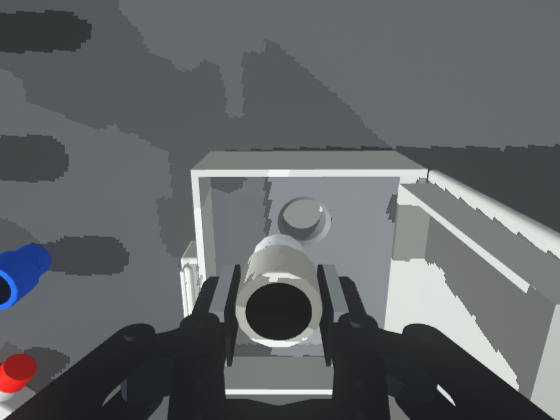

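Run:
```python
from h import *
p,d,K,T=load('w6.npz');W=cloud(d,K,T)
b=cv2.resize(cv2.cvtColor(p[180:340,220:350],cv2.COLOR_RGB2BGR),None,fx=4.5,fy=3.7*1,interpolation=cv2.INTER_CUBIC);cv2.imwrite("pics/w6c.png",b)
# padding pts inside hole: depth below 27
q=W[180:260,265:345];v,u=np.where((q[...,2]<27)&(q[...,2]>-5));print(len(u),u.min()+265,u.max()+265,v.min()+180,v.max()+180)
m=((q[...,2]<28.5)&(q[...,2]>-5)).astype(np.uint8)
cs,_=cv2.findContours(m,cv2.RETR_EXTERNAL,cv2.CHAIN_APPROX_NONE);c=max(cs,key=cv2.contourArea);e=cv2.fitEllipse(cv2.convexHull(c));print(e, ray(e[0][0]+265,e[0][1]+180,30,K,T))
g=p[270:350,235:330].max(2);m=(g<45).astype(np.uint8)
cs,_=cv2.findContours(m,cv2.RETR_EXTERNAL,cv2.CHAIN_APPROX_NONE)
for c in cs:
    if cv2.contourArea(c)>300:
        e=cv2.fitEllipse(c);print(e,ray(e[0][0]+235,e[0][1]+270,144.9,K,T))
# rim from this view
pts=W.reshape(-1,3);r=pts[(pts[:,2]>59)&(pts[:,2]<65)];a=np.radians(13.85);R=np.array([[np.cos(a),np.sin(a)],[-np.sin(a),np.cos(a)]]);q=r[:,:2]@R.T
fr=q[(abs(q[:,1]+145)<6)&(q[:,0]>460)&(q[:,0]<510)];le=q[(abs(q[:,0]-458)<6)&(abs(q[:,1]+80)<50)];print(len(fr),np.median(fr[:,1]),np.median(le[:,0]),len(le),np.polyfit(le[:,1],le[:,0],1)[0]*-57.3)
print("nest from rim",np.array([np.median(le[:,0])+77-36,np.median(fr[:,1])+64])@R)
```

```text
1396 282 326 199 240
((38.643768310546875, 40.4158935546875), (45.279930114746094, 48.64334487915039), 85.75238800048828) [503.59945671  40.70454978  30.        ]
((43.174015045166016, 41.024009704589844), (55.3311882019043, 64.4933090209961), 90.09967041015625) [501.78381101  23.4991835  144.9       ]
((89.21166229248047, 40.92321014404297), (9.764581680297852, 81.2263412475586), 176.3583984375) [497.5705631  40.3276859 144.9      ]
666 -144.48875642464554 458.0667384219588 1518 -0.05461729486347004
nest from rim [503.82421374  41.31840941]
```

View pics/w6c.png

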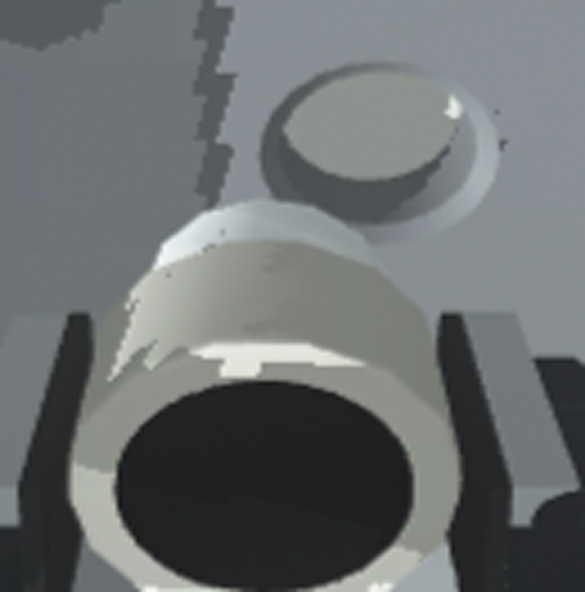

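Emit:
servo_tool([
  [[0.5,5,-8,0.1,-0.4,0.3],[0.5,6,-12,0,0,0],[0.5,4,-12,0,0,0],[0.3,2,-10,0,0,0],[0,0,-5,0,0,0],[0,0,0,0,0,0],[0,0,0,0,0,0]],
])

```text
time_s: 6.82
ee_pos: [507.9, 32.2, 72.9]
tool_rot: [[-0.973, -0.231, 0.01], [-0.231, 0.973, -0.007], [-0.008, -0.009, -1.0]]
wrist_force: [0.8, -0.1, -1.2]
opening: 0.384
```

```bash
cat > m.py <<'E'
import sys
from w import *
out=sys.argv[1];s=grab("wrist",out)
print(s['ee_pos'],s['tool_rot'].round(4))
p,d,K,T=load(out+'.npz');W=cloud(d,K,T)
g=p[260:350,235:330].max(2);m=(g<45).astype(np.uint8)
cs,_=cv2.findContours(m,cv2.RETR_EXTERNAL,cv2.CHAIN_APPROX_NONE)
c=max(cs,key=cv2.contourArea)
e=cv2.fitEllipse(c);print(e,ray(e[0][0]+235,e[0][1]+260,s['ee_pos'][2]+22.6,K,T))
pts=W.reshape(-1,3);r=pts[(pts[:,2]>59)&(pts[:,2]<65)];a=np.radians(13.85);R=np.array([[np.cos(a),np.sin(a)],[-np.sin(a),np.cos(a)]]);q=r[:,:2]@R.T
fr=q[(abs(q[:,1]+145)<6)&(q[:,0]>460)&(q[:,0]<510)];le=q[(abs(q[:,0]-458)<6)&(abs(q[:,1]+80)<50)];print(len(fr),np.median(fr[:,1]),np.median(le[:,0]),len(le))
print("nest from rim",np.array([np.median(le[:,0])+77-36,np.median(fr[:,1])+64])@R)
E
python3 m.py w7
```

```text
6.8167 [507.9  32.2  72.9] [ 0.81 -0.06 -1.17] 0.384
[507.90633313  32.15906645  72.93435787] [[-0.9728 -0.2313  0.0102]
 [-0.2314  0.9728 -0.0072]
 [-0.0083 -0.0094 -0.9999]]
((43.16851806640625, 50.988304138183594), (55.306861877441406, 64.47822570800781), 90.10868072509766) [507.90895162  32.77156948  95.53435787]
1196 -144.3112102316872 458.00301985133694 2616
nest from rim [503.71984658  41.47554058]
```

View pics/w7.png

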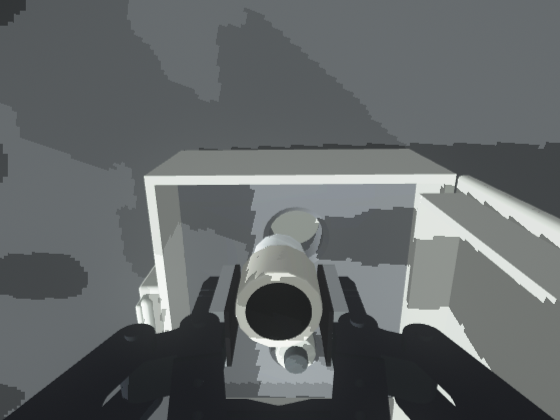

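Emit:
servo_tool([
  [[-1.5,3,0,0,0.15,0.3],[-1.5,3,0,0,0,0.3],[-1,2,0,0,0,0],[0,0.5,0,0,0,0],[0,0,0,0,0,0],[0,0,0,0,0,0]],
])

```text
time_s: 7.37
ee_pos: [504.6, 40.8, 75.1]
tool_rot: [[-0.97, -0.242, 0.011], [-0.242, 0.97, -0.008], [-0.009, -0.01, -1.0]]
wrist_force: [-0.0, 0.7, -1.2]
opening: 0.385
```

```bash
python3 m.py w8
```

```text
7.3667 [504.6  40.8  75.1] [-0.05  0.65 -1.21] 0.385
[504.55516155  40.79987018  75.13455151] [[-0.9702 -0.242   0.0115]
 [-0.2421  0.9702 -0.0079]
 [-0.0093 -0.0104 -0.9999]]
((43.19076919555664, 50.99138259887695), (55.30240249633789, 64.5043716430664), 90.47578430175781) [504.54336358  41.43267188  97.73455151]
1198 -144.16892989256218 457.9931807387725 2519
nest from rim [503.67623435  41.61132893]
```

View pics/w8.png

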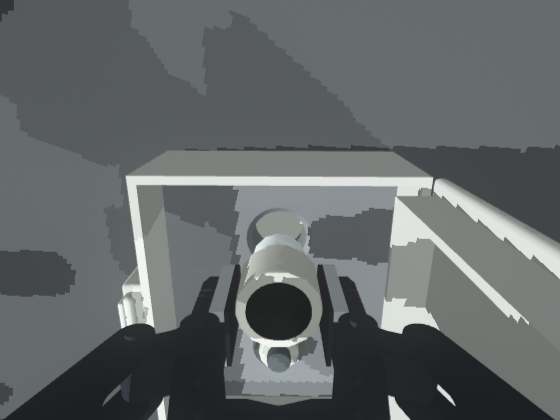

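Emit:
servo_tool([
  [[-0.5,0,-4,0.1,0.2,0],[-0.4,0,-5,0,0,0],[0,0,-5,0,0,0],[0,0,-2,0,0,0],[0,0,0,0,0,0],[0,0,0,0,0,0]],
])

```text
time_s: 7.92
ee_pos: [503.4, 40.7, 56.9]
tool_rot: [[-0.97, -0.242, 0.007], [-0.242, 0.97, -0.006], [-0.005, -0.007, -1.0]]
wrist_force: [0.2, -0.7, -1.3]
opening: 0.382
```

```bash
python3 m.py w9
```

```text
7.9167 [503.4  40.7  56.9] [ 0.17 -0.69 -1.32] 0.382
[503.35805494  40.66531629  56.86926925] [[-0.9703 -0.2419  0.0067]
 [-0.2419  0.9703 -0.0058]
 [-0.005  -0.0072 -1.    ]]
((43.216453552246094, 50.98965835571289), (55.31228256225586, 64.47708892822266), 90.99903106689453) [503.46248298  41.25541998  79.46926925]
1503 -144.04236784615807 457.9575579757651 3202
nest from rim [503.61135076  41.72568387]
```

View pics/w9.png

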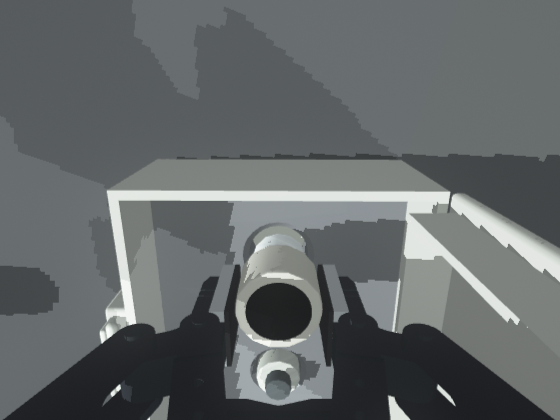

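Emit:
servo_tool([
  [[0.1,0.2,-3,0,0,0],[0,0,-3,0,0,0],[0,0,-3,0,0,0],[0,0,0,0,0,0]],
])

```text
time_s: 8.3
ee_pos: [503.9, 40.7, 47.4]
tool_rot: [[-0.97, -0.242, 0.008], [-0.242, 0.97, -0.006], [-0.006, -0.008, -1.0]]
wrist_force: [-0.4, -0.1, -2.7]
opening: 0.383
```

Emit:
servo_tool([
  [[-0.1,0.2,-3,0,0,0],[0,0,-3,0,0,0],[0,0,-3,0,0,0],[0,0,0,0,0,0]],
])

```text
time_s: 8.63
ee_pos: [504.1, 40.6, 37.6]
tool_rot: [[-0.97, -0.242, 0.009], [-0.242, 0.97, -0.007], [-0.007, -0.009, -1.0]]
wrist_force: [0.2, -1.2, -2.8]
opening: 0.386
```

Emit:
servo_tool([
  [[-0.2,0.2,-2,0,0.1,0],[0,0,-1.5,0,0,0],[0,0,-1,0,0,0],[0,0,0,0,0,0]],
])

```text
time_s: 8.97
ee_pos: [504.2, 40.6, 32.6]
tool_rot: [[-0.97, -0.241, 0.007], [-0.241, 0.97, -0.007], [-0.005, -0.008, -1.0]]
wrist_force: [0.2, -1.7, -2.6]
opening: 0.383
```

Emit:
servo_tool([
  [[-0.2,0.2,-0.7,0,0,0],[0,0,-0.5,0,0,0],[0,0,0,0,0,0]],
])

```text
time_s: 9.22
ee_pos: [504.2, 40.6, 32.6]
tool_rot: [[-0.97, -0.242, 0.009], [-0.242, 0.97, -0.007], [-0.007, -0.009, -1.0]]
wrist_force: [0.3, -0.7, -1.5]
opening: 0.379
```

Emit:
servo_tool([
  [[0,0,-1.2,0,0,0],[0,0,-1,0,0,0],[0,0,-0.5,0,0,0]],
])

```text
time_s: 9.47
ee_pos: [504.4, 40.6, 32.4]
tool_rot: [[-0.97, -0.242, 0.011], [-0.242, 0.97, -0.008], [-0.008, -0.01, -1.0]]
wrist_force: [-1.3, -1.6, 1.3]
opening: 0.384
```

Emit:
servo_tool([
  [[0,0,0,0,0,0],[0,0,0,0,0,0],[0,0,0,0,0,0],[0,0,0,0,0,0],[0,0,0,0,0,0]],
], claw=52)

```text
time_s: 9.88
ee_pos: [504.8, 40.5, 32.6]
tool_rot: [[-0.97, -0.242, 0.012], [-0.242, 0.97, -0.008], [-0.01, -0.011, -1.0]]
wrist_force: [0.3, -1.1, 1.9]
opening: 0.609
```

```bash
python3 w.py wrist w10
```

```text
9.8833 [504.8  40.5  32.6] [ 0.33 -1.15  1.85] 0.609
```

View pics/w10.png

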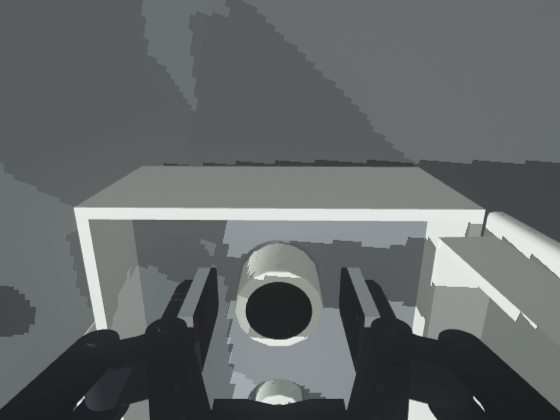

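Emit:
servo_tool([
  [[-0.4,0.4,5,0,0,0],[0,0,8,0,0,0],[0,0,12,0,0,0],[0,0,18,0,0,0],[0,0,25,0,0,0],[0,0,30,0,0,0],[0,0,30,0,0,0],[0,0,30,0,0,0],[0,0,25,0,0,0],[0,0,15,0,0,0],[0,0,0,0,0,0],[0,0,0,0,0,0]],
])

```text
time_s: 10.93
ee_pos: [499.4, 43.9, 246.2]
tool_rot: [[-0.97, -0.244, 0.011], [-0.244, 0.97, -0.005], [-0.01, -0.008, -1.0]]
wrist_force: [0.4, 0.3, -1.3]
opening: 0.608
```

Run:
```python
from w import *
grab("wrist","w11")
p,d,K,T=load("w11.npz");W=cloud(d,K,T);pts=W.reshape(-1,3)
r=pts[(abs(pts[:,2]-55)<3)&(np.hypot(pts[:,0]-503.7,pts[:,1]-41)<25)];print("eyepiece top",len(r),np.median(r[:,2]),(r.min(0)+r.max(0))/2,np.ptp(r,0))
s=readout.get_state();print(s["ee_pos"],s["tool_rot"].round(4),s["joints"].round(1))
```

```text
10.9333 [499.4  43.9 246.2] [ 0.35  0.27 -1.31] 0.608
eyepiece top 1005 55.86639900406351 [504.2613225   41.1426197   55.05901636] [33.52321074 33.11929499  5.78696976]
[499.4173734   43.87261609 246.00290341] [[-0.9698 -0.2437  0.0109]
 [-0.2437  0.9698 -0.0051]
 [-0.0094 -0.0077 -0.9999]] [  -8.4   16.    80.6   -0.2   82.7 -112.5]
```

View pics/w11.png

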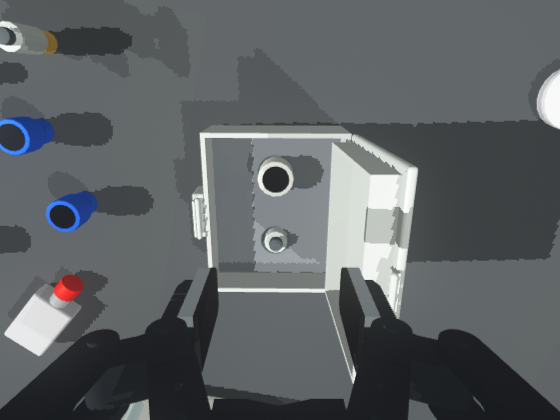

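Emit:
servo_tool([
  [[1,10,2,0,0,0],[1.5,18,0,0,0,0],[2,24,0,0,-0.3,0],[2,24,0,0,0,0],[2,18,0,0,0,0],[1.5,10,0,0,0,0],[1,4,0,0,0,0],[0,0,0,0,0,0],[0,0,0,0,0,0]],
], claw=0)

```text
time_s: 11.73
ee_pos: [507.0, 159.8, 239.2]
tool_rot: [[-0.97, -0.243, -0.002], [-0.243, 0.97, -0.005], [0.003, -0.004, -1.0]]
wrist_force: [0.0, -0.3, -0.1]
opening: -0.004
```

```bash
cat > st.py <<'E'
from plant import readout
import numpy as np
s=readout.get_state();a=np.radians(13.85);c,n=np.cos(a),np.sin(a)
e=s["ee_pos"];dx,dy=e[0]-538.6,e[1]-49.9
print(s["time_s"],e.round(1),"local",(dx*c+dy*n).round(1),(-dx*n+dy*c).round(1),"F",s["wrist_force"].round(1),"tz",s["tool_rot"][:,2].round(4),round(s["opening"],2))
E
python3 st.py; python3 w.py side s1
python3 - <<'E'
import cv2;i=cv2.imread('pics/s1.png')[60:300,130:400];cv2.imwrite('pics/s1c.png',cv2.resize(i,None,fx=2.4,fy=2.4))
E
```

```text
11.7333 [507.  159.8 239.2] local -4.4 114.3 F [ 0.  -0.3 -0.1] tz [-0.0025 -0.0046 -1.    ] -0.0
11.7333 [507.  159.8 239.2] [ 0.04 -0.25 -0.14] -0.004
```

View pics/s1c.png

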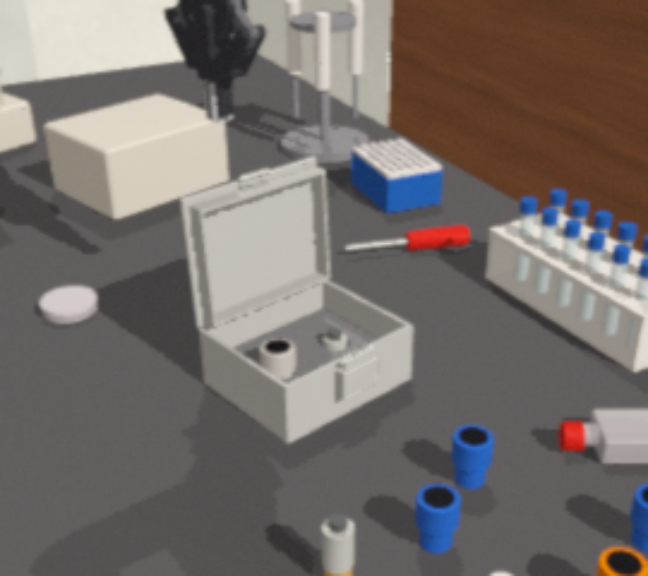

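Emit:
servo_tool([
  [[1,0,-8,0,0,0],[1,0,-14,0,0,0],[1,0,-16,0,0,0],[1,0,-14,0,0,0],[0,0,-8,0,0,0],[0,0,0,0,0,0],[0,0,0,0,0,0]],
])

```text
time_s: 12.37
ee_pos: [511.4, 154.6, 175.1]
tool_rot: [[-0.972, -0.235, -0.002], [-0.235, 0.972, -0.005], [0.003, -0.005, -1.0]]
wrist_force: [0.1, -0.8, 0.4]
opening: -0.001
```

```bash
python3 st.py
```

```text
12.3667 [511.4 154.6 175.1] local -1.3 108.1 F [ 0.1 -0.8  0.4] tz [-0.0019 -0.0052 -1.    ] -0.0
```

Emit:
servo_tool([
  [[1,-4,0,0,0,0],[1,-4,0,0,0,0],[1,-4,0,0,0,0],[1,-4,0,0,0,0],[1,-4,0,0,0,0],[1,-4,0,0,0,0],[1,-4,0,0,0,0]],
])

```text
time_s: 12.95
ee_pos: [519.6, 124.0, 177.7]
tool_rot: [[-0.972, -0.235, 0.002], [-0.235, 0.972, -0.004], [-0.001, -0.004, -1.0]]
wrist_force: [0.2, 0.8, -0.3]
opening: 0.001
```

```bash
python3 st.py
```

```text
12.95 [519.6 124.  177.7] local -0.7 76.5 F [ 0.2  0.8 -0.3] tz [ 0.002 -0.004 -1.   ] 0.0
```

Emit:
servo_tool([
  [[1.2,-4.8,-2,0,0,0],[1.2,-4.8,-2,0,0,0],[1.2,-4.8,-2,0,0,0],[1.2,-4.8,-2,0,0,0],[1.2,-4.6,-1.8,0,0,0],[1.2,-4.6,-1.8,0,0,0],[1.2,-4.6,-1.8,0,0,0]],
])

```text
time_s: 13.53
ee_pos: [529.5, 87.5, 164.1]
tool_rot: [[-0.972, -0.235, 0.005], [-0.235, 0.972, -0.004], [-0.004, -0.005, -1.0]]
wrist_force: [-1.0, 1.4, 1.5]
opening: -0.002
```

```bash
python3 st.py; python3 w.py side s2
python3 - <<'E'
import cv2;i=cv2.imread('pics/s2.png')[60:300,130:400];cv2.imwrite('pics/s2c.png',cv2.resize(i,None,fx=2.4,fy=2.4))
E
```

```text
13.5333 [529.5  87.5 164.1] local 0.2 38.7 F [-1.   1.4  1.5] tz [ 0.0047 -0.0037 -1.    ] -0.0
13.5333 [529.5  87.5 164.1] [-1.01  1.4   1.49] -0.002
```

View pics/s2c.png

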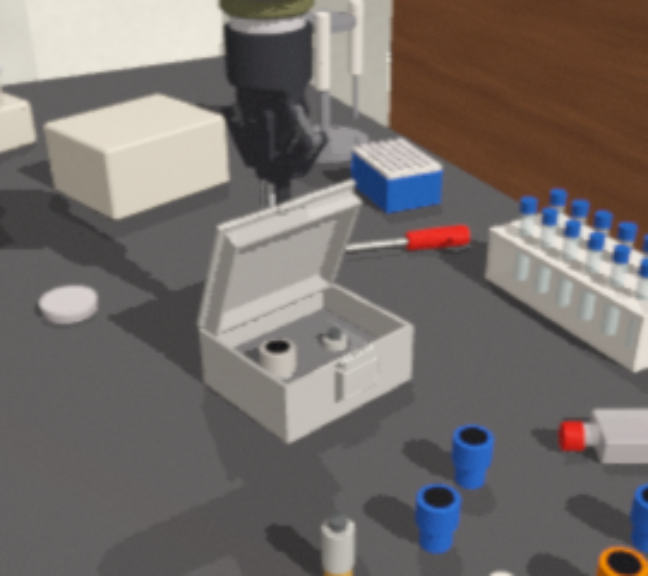

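Emit:
servo_tool([
  [[1.1,-4.5,-3,0,0,0],[1.1,-4.5,-3,0,0,0],[1.1,-4.5,-3,0,0,0],[1,-4.4,-3.2,0,0,0],[1,-4.4,-3.4,0,0,0],[1,-4.2,-3.6,0,0,0]],
])

```text
time_s: 14.08
ee_pos: [537.1, 57.7, 143.6]
tool_rot: [[-0.972, -0.235, 0.007], [-0.235, 0.972, -0.004], [-0.005, -0.006, -1.0]]
wrist_force: [-0.3, 0.0, 3.3]
opening: -0.004
```

```bash
python3 st.py
```

```text
14.0833 [537.1  57.7 143.6] local 0.5 7.9 F [-0.3  0.   3.3] tz [ 0.0067 -0.0045 -1.    ] -0.0
```

Emit:
servo_tool([
  [[0.9,-3.6,-3.8,0,0,0],[0.9,-3.6,-4,0,0,0],[0.9,-3.6,-4,0,0,0],[0.9,-3.6,-4,0,0,0],[0.8,-3.4,-4.2,0,0,0]],
])

```text
time_s: 14.5
ee_pos: [542.0, 37.8, 121.4]
tool_rot: [[-0.972, -0.235, 0.007], [-0.235, 0.972, -0.004], [-0.006, -0.006, -1.0]]
wrist_force: [1.3, 2.6, 1.8]
opening: 0.001
```

```bash
python3 st.py
```

```text
14.5 [542.   37.8 121.4] local 0.4 -12.6 F [1.3 2.6 1.8] tz [ 0.0068 -0.0043 -1.    ] 0.0
```

Emit:
servo_tool([
  [[0.5,-2.3,-3.6,0,0,0],[0.5,-2.1,-3.6,0,0,0],[0.5,-2,-3.6,0,0,0],[0.4,-1.8,-3,0,0,0]],
])

```text
time_s: 14.83
ee_pos: [544.3, 28.8, 105.6]
tool_rot: [[-0.972, -0.235, 0.007], [-0.235, 0.972, -0.004], [-0.006, -0.005, -1.0]]
wrist_force: [-0.3, 3.7, 2.2]
opening: 0.001
```

```bash
python3 st.py;python3 w.py side s3
python3 - <<'E'
import cv2;i=cv2.imread('pics/s3.png')[60:300,130:400];cv2.imwrite('pics/s3c.png',cv2.resize(i,None,fx=2.4,fy=2.4))
E
```

```text
14.8333 [544.3  28.8 105.6] local 0.4 -21.9 F [-0.3  3.7  2.2] tz [ 0.0066 -0.0036 -1.    ] 0.0
14.8333 [544.3  28.8 105.6] [-0.33  3.65  2.19] 0.001
```

View pics/s3c.png

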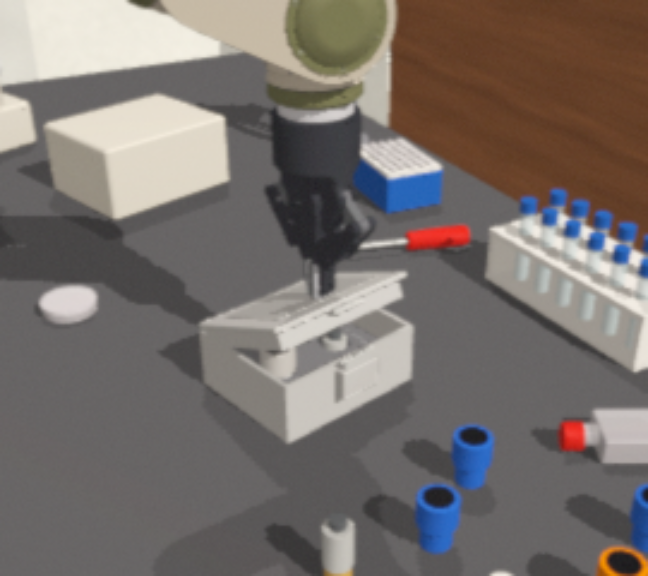

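```bash
cat > lid.py <<'E'
import sys
from h import *
def lid(f):
    p,d,K,T=load(f+'.npz');W=cloud(d,K,T).reshape(-1,3)
    a=np.radians(13.85);c,n=np.cos(a),np.sin(a)
    dx,dy=W[:,0]-538.6,W[:,1]-49.9;L=np.stack([dx*c+dy*n,-dx*n+dy*c,W[:,2]],-1)
    m=(abs(L[:,0])<76)&(abs(L[:,0])>25)&(L[:,1]>-72)&(L[:,1]<60)&(L[:,2]>67)&(L[:,2]<210)
    P=L[m];print(len(P))
    # top face RANSAC: z=a+b*y
    best=None;rng=np.random.default_rng(0)
    for _ in range(400):
        i=rng.choice(len(P),2);
        if abs(P[i[0],1]-P[i[1],1])<30: continue
        b=(P[i[0],2]-P[i[1],2])/(P[i[0],1]-P[i[1],1]);a0=P[i[0],2]-b*P[i[0],1]
        k=abs(P[:,2]-a0-b*P[:,1])<1.5
        if best is None or k.sum()>best.sum(): best=k
    b,a0=np.polyfit(P[best,1],P[best,2],1);print("inl",best.sum(),"angle",np.arctan(-b),"z at hinge y66",a0+66*b,"y range",P[best,1].min(),P[best,1].max(),"z",P[best,2].min(),P[best,2].max())
lid(sys.argv[1])
E
python3 lid.py s3; python3 w.py scene c3; python3 lid.py c3
python3 - <<'E'
import cv2;i=cv2.imread('pics/c3.png')[90:250,220:380];cv2.imwrite('pics/c3c.png',cv2.resize(i,None,fx=3.7,fy=3.7))
i=cv2.imread('pics/s3.png')[130:250,200:320];cv2.imwrite('pics/s3d.png',cv2.resize(i,None,fx=5,fy=5,interpolation=cv2.INTER_CUBIC))
E
```

```text
921
inl 432 angle 0.3750241878361017 z at hinge y66 68.59641997331944 y range -56.072566657653084 59.91217237605212 z 69.48868570431205 115.8401997236382
14.8833 [544.2  28.5 105.1] [0.44 0.99 0.42] 0.003
1306
inl 696 angle 0.3708689210094871 z at hinge y66 69.56077515550425 y range -61.05424415910295 59.950496026871974 z 70.59310020232192 118.97149990609876
```

View pics/s3d.png

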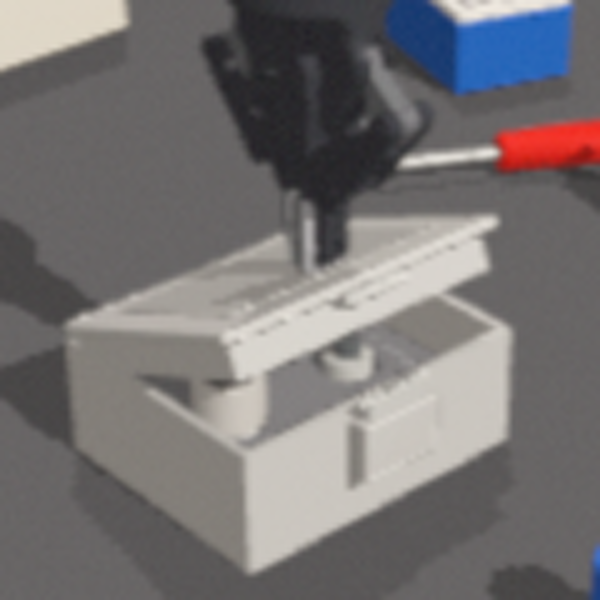

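View pics/c3c.png

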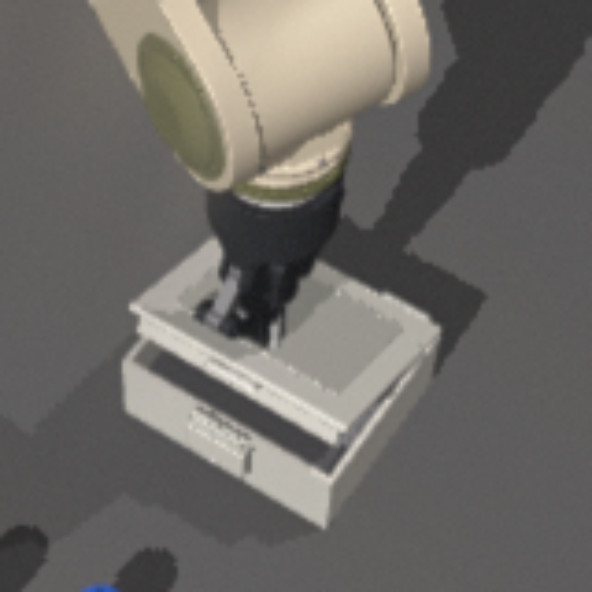

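Emit:
servo_tool([
  [[0.7,-2.7,-1.8,0,0,0],[0.7,-2.7,-1.8,0,0,0],[0.7,-2.7,-1.8,0,0,0],[0.7,-2.7,-1.8,0,0,0],[0.4,-1.8,-1.5,0,0,0]],
])

```text
time_s: 15.35
ee_pos: [546.8, 16.0, 96.2]
tool_rot: [[-0.972, -0.235, 0.004], [-0.235, 0.972, -0.003], [-0.004, -0.004, -1.0]]
wrist_force: [-0.3, 3.4, 3.1]
opening: -0.002
```

```bash
python3 st.py
```

```text
15.35 [546.8  16.   96.2] local -0.1 -34.8 F [-0.3  3.4  3.1] tz [ 0.0045 -0.0027 -1.    ] -0.0
```

Emit:
servo_tool([
  [[0.3,-1.3,-1.2,0,0,0],[0.3,-1.3,-1.2,0,0,0],[0.3,-1.3,-1.2,0,0,0],[0.3,-1.0,-1.2,0,0,0]],
])

```text
time_s: 15.68
ee_pos: [548.1, 10.3, 90.9]
tool_rot: [[-0.972, -0.235, 0.004], [-0.235, 0.972, -0.003], [-0.004, -0.004, -1.0]]
wrist_force: [-0.9, 1.9, 3.1]
opening: 0.001
```

```bash
python3 st.py
```

```text
15.6833 [548.1  10.3  90.9] local -0.2 -40.7 F [-0.9  1.9  3.1] tz [ 0.0044 -0.0027 -1.    ] 0.0
```

Emit:
servo_tool([
  [[0,0,-1,0,0,0],[0,0,-1,0,0,0],[0,0,-1,0,0,0]],
])

```text
time_s: 15.93
ee_pos: [548.4, 9.6, 87.7]
tool_rot: [[-0.972, -0.235, 0.005], [-0.235, 0.972, -0.004], [-0.004, -0.005, -1.0]]
wrist_force: [-1.0, 1.1, 3.5]
opening: -0.001
```

Emit:
servo_tool([
  [[0,0,-1,0,0,0],[0,0,-1,0,0,0]],
])

```text
time_s: 16.1
ee_pos: [548.5, 9.2, 85.7]
tool_rot: [[-0.972, -0.235, 0.005], [-0.235, 0.972, -0.005], [-0.004, -0.006, -1.0]]
wrist_force: [-0.4, -0.1, 2.5]
opening: -0.0
```

Emit:
servo_tool([
  [[0,0,-1,0,0,0],[0,0,-1,0,0,0]],
])

```text
time_s: 16.27
ee_pos: [548.6, 8.8, 83.6]
tool_rot: [[-0.972, -0.235, 0.006], [-0.235, 0.972, -0.006], [-0.004, -0.007, -1.0]]
wrist_force: [-0.5, -0.5, 3.0]
opening: 0.003
```

Emit:
servo_tool([
  [[-0.1,0.3,-1,0,0,0],[-0.1,0.3,-1,0,0,0]],
])

```text
time_s: 16.43
ee_pos: [548.7, 8.8, 81.6]
tool_rot: [[-0.972, -0.235, 0.006], [-0.235, 0.972, -0.007], [-0.005, -0.008, -1.0]]
wrist_force: [-0.8, -1.9, 3.4]
opening: -0.001
```

Emit:
servo_tool([
  [[-0.1,0.3,-1,-0.2,0,0],[-0.1,0.3,-1,0,0,0]],
])

```text
time_s: 16.6
ee_pos: [548.8, 8.9, 79.6]
tool_rot: [[-0.972, -0.235, 0.007], [-0.235, 0.972, -0.012], [-0.004, -0.013, -1.0]]
wrist_force: [0.0, -1.7, 3.7]
opening: 0.001
```

Emit:
servo_tool([
  [[-0.1,0.3,-1,0.3,0,0],[-0.1,0.3,-1,0,0,0]],
])

```text
time_s: 16.77
ee_pos: [548.9, 9.4, 77.6]
tool_rot: [[-0.972, -0.235, 0.008], [-0.235, 0.972, -0.007], [-0.006, -0.008, -1.0]]
wrist_force: [-0.1, -1.3, 3.7]
opening: -0.001
```

Emit:
servo_tool([
  [[-0.1,0.2,-1,0,0,0],[-0.1,0.2,-1,0,0,0]],
])

```text
time_s: 16.93
ee_pos: [548.9, 9.7, 75.4]
tool_rot: [[-0.972, -0.235, 0.009], [-0.235, 0.972, -0.007], [-0.007, -0.009, -1.0]]
wrist_force: [0.4, -2.8, 2.9]
opening: 0.003
```

Emit:
servo_tool([
  [[-0.1,0.2,-1,0,0,0],[-0.1,0.2,-1,0,0,0]],
])

```text
time_s: 17.1
ee_pos: [549.1, 9.7, 73.8]
tool_rot: [[-0.972, -0.235, 0.01], [-0.235, 0.972, -0.008], [-0.008, -0.01, -1.0]]
wrist_force: [-3.2, -3.8, 13.3]
opening: 0.0
```

Emit:
servo_tool([
  [[-0.2,0.2,-0.8,0,0.2,0]],
])

```text
time_s: 17.18
ee_pos: [549.1, 9.7, 73.7]
tool_rot: [[-0.972, -0.235, 0.007], [-0.235, 0.972, -0.008], [-0.005, -0.01, -1.0]]
wrist_force: [-1.6, -1.9, 13.2]
opening: 0.001
```

Emit:
servo_tool([
  [[-0.1,0.1,-1,0,0,0]],
])

```text
time_s: 17.27
ee_pos: [549.1, 9.6, 73.7]
tool_rot: [[-0.972, -0.235, 0.008], [-0.235, 0.972, -0.009], [-0.006, -0.011, -1.0]]
wrist_force: [-4.2, -1.5, 14.6]
opening: 0.004
```

Emit:
servo_tool([
  [[-0.1,0.1,-1.2,0,0,0]],
])

```text
time_s: 17.35
ee_pos: [549.1, 9.6, 73.5]
tool_rot: [[-0.972, -0.235, 0.009], [-0.236, 0.972, -0.009], [-0.007, -0.011, -1.0]]
wrist_force: [-3.9, -1.8, 13.9]
opening: -0.004
```

Emit:
servo_tool([
  [[-0.1,0.1,-1.4,0,0.1,0]],
])

```text
time_s: 17.43
ee_pos: [549.1, 9.6, 73.0]
tool_rot: [[-0.972, -0.236, 0.008], [-0.236, 0.972, -0.01], [-0.006, -0.012, -1.0]]
wrist_force: [-3.5, -2.0, 11.6]
opening: 0.001
```

Emit:
servo_tool([
  [[-0.1,0.1,-1.2,0,0,0]],
])

```text
time_s: 17.52
ee_pos: [549.1, 9.6, 72.6]
tool_rot: [[-0.972, -0.236, 0.009], [-0.236, 0.972, -0.011], [-0.006, -0.012, -1.0]]
wrist_force: [-1.9, -2.7, 10.2]
opening: 0.001
```

Emit:
servo_tool([
  [[-0.1,0.2,-1.2,0.1,0,0]],
])

```text
time_s: 17.6
ee_pos: [549.1, 9.6, 72.1]
tool_rot: [[-0.972, -0.236, 0.01], [-0.236, 0.972, -0.01], [-0.007, -0.012, -1.0]]
wrist_force: [-2.8, -4.2, 8.5]
opening: 0.004
```

Emit:
servo_tool([
  [[-0.1,0.2,-1.2,0.1,0.1,0]],
])

```text
time_s: 17.68
ee_pos: [549.1, 9.5, 71.5]
tool_rot: [[-0.972, -0.236, 0.009], [-0.236, 0.972, -0.009], [-0.007, -0.01, -1.0]]
wrist_force: [-1.6, -3.8, 8.3]
opening: -0.0
```

Emit:
servo_tool([
  [[-0.1,0.2,-1.2,0,0,0]],
])

```text
time_s: 17.77
ee_pos: [549.1, 9.4, 70.6]
tool_rot: [[-0.972, -0.236, 0.009], [-0.236, 0.972, -0.009], [-0.007, -0.011, -1.0]]
wrist_force: [-0.1, -3.9, 6.3]
opening: -0.0
```

Emit:
servo_tool([
  [[-0.1,0.2,-1,0,0,0]],
])

```text
time_s: 17.85
ee_pos: [549.1, 9.5, 69.9]
tool_rot: [[-0.972, -0.236, 0.01], [-0.236, 0.972, -0.01], [-0.007, -0.012, -1.0]]
wrist_force: [-0.4, -2.7, 3.9]
opening: -0.003
```

Emit:
servo_tool([
  [[-0.1,0.2,-0.8,0,0,0]],
])

```text
time_s: 17.93
ee_pos: [549.1, 9.6, 69.0]
tool_rot: [[-0.972, -0.236, 0.01], [-0.236, 0.972, -0.01], [-0.008, -0.012, -1.0]]
wrist_force: [0.6, -2.5, 2.6]
opening: 0.001
```

Emit:
servo_tool([
  [[-0.1,0.2,-0.8,0,0,0],[0,0,-0.5,0,0,0]],
])

```text
time_s: 18.1
ee_pos: [549.0, 9.9, 67.5]
tool_rot: [[-0.972, -0.236, 0.01], [-0.236, 0.972, -0.01], [-0.008, -0.012, -1.0]]
wrist_force: [0.0, -2.1, 4.7]
opening: -0.002
```

Emit:
servo_tool([
  [[0,0,1,0,0,0],[0,0,1,0,0,0],[0,0,1.5,0,0,0],[0,0,2,0,0,0],[0,0,2,0,0,0],[0,0,2,0,0,0]],
])

```text
time_s: 18.6
ee_pos: [547.1, 11.5, 75.6]
tool_rot: [[-0.972, -0.236, 0.004], [-0.236, 0.972, -0.006], [-0.003, -0.007, -1.0]]
wrist_force: [0.3, 0.2, 0.6]
opening: -0.005
```

```bash
python3 st.py; python3 w.py side s4;python3 lid.py s4
```

```text
18.6 [547.1  11.5  75.6] local -0.9 -39.3 F [0.3 0.2 0.6] tz [ 0.0043 -0.0062 -1.    ] -0.0
18.6 [547.1  11.5  75.6] [0.34 0.18 0.58] -0.005
963
inl 861 angle -0.0008790242327386827 z at hinge y66 68.37170429739497 y range -68.16132169367857 59.74942032981136 z 67.05095757481814 70.07966366890395
```

Force is gone and the lid reads 0.00 rad, so it's caught. I'll retreat upwards and check again.

Emit:
servo_tool([
  [[0,0,8,0,0,0],[0,0,15,0,0,0],[0,0,20,0,0,0],[0,0,25,0,0,0],[0,0,25,0,0,0],[0,0,20,0,0,0],[0,0,10,0,0,0],[0,0,0,0,0,0],[0,0,0,0,0,0],[0,0,0,0,0,0],[0,0,0,0,0,0]],
])

```text
time_s: 19.57
ee_pos: [545.0, 12.1, 208.1]
tool_rot: [[-0.972, -0.236, 0.004], [-0.236, 0.972, -0.006], [-0.003, -0.007, -1.0]]
wrist_force: [0.6, -0.4, -0.2]
opening: -0.002
```

```bash
python3 st.py; python3 w.py side s5;python3 lid.py s5; python3 w.py scene c5;python3 lid.py c5
```

```text
19.5667 [545.   12.1 208.1] local -2.8 -38.2 F [ 0.6 -0.4 -0.2] tz [ 0.0041 -0.0057 -1.    ] -0.0
19.5667 [545.   12.1 208.1] [ 0.59 -0.44 -0.19] -0.002
1086
inl 1051 angle -0.0007314619996355401 z at hinge y66 68.32900493385145 y range -68.03342313419353 59.54229561716818 z 67.00677627302468 70.00097428155453
19.6167 [544.9  12.1 207.9] [-0.27  0.47 -0.23] 0.002
1735
inl 996 angle -0.005605673690673183 z at hinge y66 70.50981193748356 y range -69.91813395713447 59.68235773465127 z 68.22696723784702 71.88004910363657
```

View pics/s5.png

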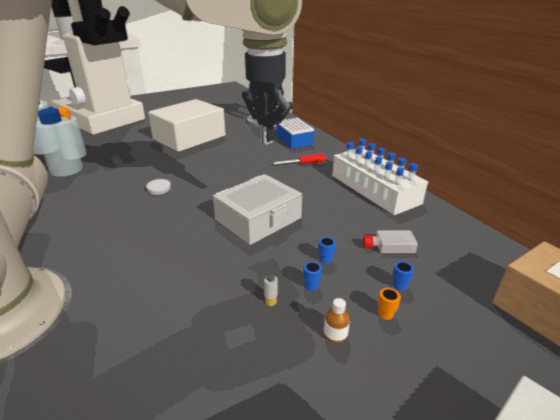

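The side view shows the lid shut at (258,207), with the gripper clear above it and everything else in place. The lid has stayed shut untouched for about 1 s, so I'm handing in.

```bash
python3 -c "
from plant import order;print(order.job_done())"
```

```text
the job is handed in; nothing more can be done
None
```

The eyepiece is fully home in the empty hole, the lid is shut in its catch, and I handed the job in at about 19.7 s.

- **Eyepiece:** I gripped the light-metal eyepiece by its head, lowered it in until it bottomed, and released it. A check after release put its top at about 55.5 mm and its centre within 1 mm of the hole's centre. I could not look at it again once the lid was shut.
- **Lid:** I swung it over from behind with the shut fingers and pressed about 20 mm in from the far edge. The highest upward force reading was about 14.6 N. It fell to 2.6 N as the lid passed the catch.
- **Final check:** With the fingers withdrawn, the lid stayed at about 0.00 rad (side view −0.001, scene view −0.006) for roughly a second. Nothing else had visibly moved in the side view.
- **Disagreements:** The scene and side cameras placed the case 2 to 3 mm off from the wrist camera, so I followed the wrist camera. The shut fingertips were also thinner than I had assumed, so I shifted the pressing point outwards before reaching the catch.

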